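# Hang a glaze test on the rack and clamp the stop against it

### The arm

A 6-joint arm with a two-finger parallel gripper is mounted at the origin on the work surface. World frame = base frame: x ahead of the robot, y to its left, z up, the work surface at z = 0. Lengths are in m, angles in rad, forces in N, time in s.
With the tool pointing down it reaches from about 0.425 to 0.95 m from the base axis. Payload 3.5 kg.
Tool frame: the origin (TCP) lies midway between the tips of the shut fingers; the grasp point (between the pads) lies 19 mm behind it; z points along the fingers, y is the line along which they close (so a half turn about z gives the same grasp; the last joint's range is limited). The gripper opens to 85 mm and grips with 20 to 120 N. Pads are 22 mm wide; open, the fingers measure 114 mm over their backs; the gripper's body (76 mm by 85 mm) begins 54 mm behind the grasp point. The pads swing forward as they close: fully open they stand 13 mm farther back than shut.
Start: joints at [-1.42, 0.286, 1.577, -0, 1.279, -0.15], TCP at [0.2, -0.645, 0.231] pointing down, gripper open.
Joint ranges: [-2.77, 2.77], [-0.9, 2.22], [0.21, 2.48], [-1.53, 4.67], [0.24, 2.81], [-2.84, 2.84]. Speed limits (rad/s): [2.79, 2.79, 3.14, 3.14, 3.14, 3.14].

### API

Orientations are given as a unit quaternion [x, y, z, w].
In Python, from plant import ctrl gives the robot as it stands.
- The arm moves only by the tool move_arm, never from a script. Its argument "plan" is a list of rows, each an object of numbers: "x", "y", "z": the shift along the tool's x, y, z in m; "yaw": the turn about the tool's z in rad; "fingers": the closure, from 0 (fully open) to 1 (shut). In form: [{"x": .., "y": .., "z": .., "yaw": .., "fingers": ..}, ...]. A call has 1 to 5 rows; each row is the pose to reach, as a shift and turn from the pose commanded when the call began, along the tool's axes at that moment; what a row does not reach only later rows make up. A row lasts 1/10 s, in which the tool goes at most 50 mm and 8.59 degrees, less where a joint would pass 70% of its speed; a pose out of reach is approached as far as the arm can. A call with a gripper value outside its range is refused whole. The fingers move at their own pace and stop on an object; "force" is the grip in N (left out, the last holds). Time passes only in rows, so rows that repeat a pose let the fingers close. It gives the time, the measured TCP pose, the force, the opening and the grip force at its end, in the units of the state.
- ctrl.get_state(): the state, without advancing time (a new reading comes with each control period).
- ctrl.read_camera(name): name is "scene" or "top" or "wrist"; returns the picture (384x512x3 uint8, red, green, blue); there is no depth.
- ctrl.camera_model(name): a dict with "intrinsics" (3x3 intrinsics, pixels), "cam_to_world" (4x4, takes a point from camera to world coordinates); the wrist camera has in their place "tool_from_camera" (4x4, takes a point from camera to tool coordinates, whose origin is the TCP and whose axes are the flange's). Camera axes: x right, y up, looking along -z (the intrinsics and any distortion apply to the point x, -y, -z); pixel columns grow to the right and rows downward; lengths in m; the calibration is good to about 2 mm. A picture is of the moment at which its call begins: read the wrist's pose just before it. camera_model takes no time and is no camera call.
- ctrl.sign_off(): hands the job in; it is judged then, once.
The state is a dict: "time": time; "qpos": joint angles; "dq": joint speeds; "joint_efforts": joint torques, N m; "eef_pos": TCP position; "tcp_rot": TCP orientation; "contact_force": force on the tool from outside, world axes, zero at the start; "wrist_torque": the same for the moment, N m; "opening": opening from 0.0 (shut) to 1.0 (fully open); "finger_force": force on a finger pad.
Only numpy, scipy, OpenCV 4.12 (cv2) and the standard library are available. Lean on these libraries where they do the work, as an engineer would, in place of code of your own. Each camera call takes 0.05 s, during which the arm holds its last target. There are 200 camera calls.

### The job

Hang the green arch astride the rack's bar right beside the cream arch that already hangs there, and let go of it. Then slide the red stop along the bar until it touches the green arch or nearly so, and only then tighten the stop's black knob clockwise until it turns no further. Leave everything else where it is and keep the cream arch on the bar.

Things in the scene. Friction and masses are not known exactly. Their poses are not given: they have to be found in the camera images.
- green_arch: the green glaze-test arch, an upside-down U of fired clay: 42 mm across its legs (its x), 40 mm deep (y), 60 mm high; legs 7 mm thick, 28 mm apart, top 9 mm thick; bare clay feet. Origin between the feet at foot level; z up through the top. 90 g. Stands at first on the plywood ware board (15 mm thick) with the blue and rust arches, in any of three places 110 mm apart.
- cream_arch: cream glaze-test arch of the same shape and size, hanging astride the bar near its +y end; origin between its feet.
- blue_arch: blue arch of the same shape, standing on the ware board; to be left alone.
- rust_arch: rust-brown arch of the same shape, standing on the ware board; to be left alone.
- rack: hanging rack, fixed: round aluminium bar 14 mm thick along its y, axis 150 mm above the table, 370 mm long, between two dark posts 16 mm thick, 174 mm high at y = -185 and +185 mm; feet 120 mm deep (x), 12 mm high. Black end disc at y = +165 mm. Origin: on the table under the bar's middle; z up.
- bar_mid (a point): middle of the bar, on its axis; axes as the rack's.
- stop (a joint): position of the red stop along the bar: a collar 36 mm across and 20 mm long (along the bar) with the clamp knob on top. 0: its centre at rack y = -145 mm; grows towards rack +y (towards the cream arch), to 230 mm at most. Moves with about 2 N while the knob is loose.
- stop_face (a point): centre of the stop's face on its rack +y side (the side towards the cream arch), on the bar's axis; axes as the rack's.
- clamp_knob (a joint): angle of the knob on the stop: 0 loose, grows clockwise seen from above, 1.4 at its end (tight). The clamp begins to bite the bar at about 0.8.
- knob_grip (a point): point to grip the black knob: on its vertical turning axis, 44 mm above the bar's axis. The knob is a bar grip 12 mm wide (its x), 36 mm long (its y) and 24 mm high, from 30 to 54 mm above the bar's axis, with a white line along it; its y lies along the bar when loose.
- clay_pot: open grey clay pot, 90 mm across, 85 mm high; to be left alone.
- glaze_jar: green glass jar with white cap, 70 mm across, 90 mm high; to be left alone.
- wood_tool: wooden spatula lying on the table; to be left alone.
Mind the look-alikes: they are no part of the job. There is more than one size of the green_arch; the job needs the smaller.

How it is judged:
By the outcome, as a careful person would: the job done as asked, in the order asked, and still so for the second after the job is handed in, with the robot touching nothing.
It also fails if it takes over 61 s, if anything falls off the work surface, if the arm or the gripper's body presses on something with over 40 N, if the wrist force passes 120 N, or if a joint passes its speed limit or range.

## Working session

There is one attempt and no reset: what is moved stays moved. The work goes in short steps, Python scripts to look and compute and a tool call to move; the robot and the scene stay as the last step left them, time stands still between calls to the robot, and variables do not carry over. Pictures are saved under pics/ and viewed, at most 10 in all, crops included, and the job is handed in when it is done.

Besides the shell and the picture viewer there is one more tool, called after "Call:" as name(argument=value, ...) on one line, values as JSON. move_arm: Moves the arm, as the interface text tells. Its arguments: {"type":"object","properties":{"plan":{"type":"array"},"force":{"type":"number"}},"required":["plan"]}

```bash
ls; mkdir -p pics
python3 - <<'E'
from plant import ctrl
import cv2,numpy as np
s=ctrl.get_state();print(s)
for n in("scene","top"):
    im=ctrl.read_camera(n);np.save(f"pics/{n}.npy",im);cv2.imwrite(f"pics/{n}0.png",cv2.cvtColor(im,cv2.COLOR_RGB2BGR));print(n,ctrl.camera_model(n))
print(ctrl.camera_model("wrist"))
a=cv2.imread("pics/scene0.png");b=cv2.imread("pics/top0.png")
E
```

```text
pics
{'time': 0.0, 'qpos': array([-1.42002019e+00,  2.87174172e-01,  1.57820677e+00,  1.48855847e-07,
        1.27861437e+00, -1.50017905e-01]), 'dq': array([ 1.41829497e-03,  3.97194966e-04, -7.52713565e-04,  8.70158079e-04,
       -8.92841455e-05,  2.15354194e-03]), 'joint_efforts': array([ 5.88940948e-04, -4.05981660e+01, -2.92624390e+01, -8.98861640e-05,
        5.86071226e-03, -9.75897096e-08]), 'eef_pos': array([ 0.19990258, -0.64401506,  0.2299254 ]), 'tcp_rot': array([ 9.88710960e-01,  1.49830553e-01, -3.84192537e-07, -1.20132723e-03]), 'contact_force': array([-0.61994685, -0.84362063,  0.48105713]), 'wrist_torque': array([ 0.0046373 , -0.03291189, -0.04694502]), 'finger_force': 0.0, 'opening': 0.9958355384205951}
scene {'intrinsics': array([[370.5134768 ,   0.        , 249.73242286],
       [  0.        , 370.5134768 , 187.79859787],
       [  0.        ,   0.        ,   1.        ]]), 'cam_to_world': array([[ 7.29235541e-01, -5.16176881e-01,  4.49195895e-01,
         9.36656927e-01],
       [ 6.84262275e-01,  5.49319793e-01, -4.79617456e-01,
        -4.15811988e-01],
      
[... 433 characters left out ...]
248, -0.01928525, -0.00175661,  0.02631124],
       [-0.00333693,  0.0822208 ,  0.99660855,  1.0087523 ],
       [ 0.        ,  0.        ,  0.        ,  1.        ]])}
{'intrinsics': array([[331.31898222,   0.        , 254.43381697],
       [  0.        , 331.31898222, 187.96200659],
       [  0.        ,   0.        ,   1.        ]]), 'tool_from_camera': array([[ 5.71438280e-04,  9.44811947e-01,  3.27612664e-01,
         8.45369318e-02],
       [ 9.99999393e-01, -2.31371953e-04, -1.07698812e-03,
         1.29569377e-04],
       [-9.41750863e-04,  3.27613081e-01, -9.44811506e-01,
        -1.42250407e-01],
       [ 0.00000000e+00,  0.00000000e+00,  0.00000000e+00,
         1.00000000e+00]])}
```

View pics/scene0.png

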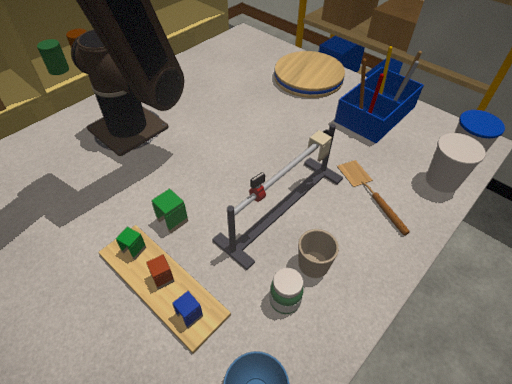

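View pics/top0.png

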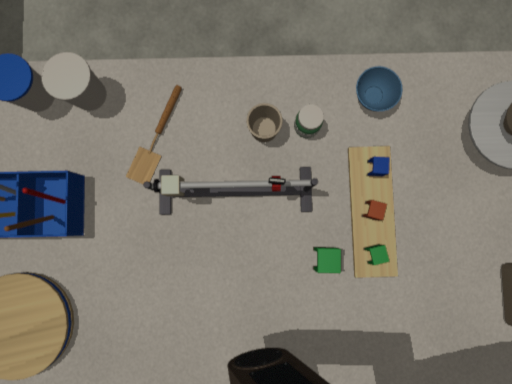

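The scene view shows two green arches: a small one on the ware board at scene (131,242) and top (377,254), and a larger one on the table at scene (170,209) and top (328,260). The green jar is at top (309,120). The other arches are rust at top (376,210), blue at (380,166) and cream on the bar at (169,184). The stop is at (277,184). By the description I want the small green arch on the board.

```bash
cat > h.py <<'E'
from plant import ctrl
import cv2,numpy as np
from scipy.spatial.transform import Rotation as Ro
def T_of(name):
    m=ctrl.camera_model(name)
    if name!="wrist": return m["intrinsics"],m["cam_to_world"]
    s=ctrl.get_state();T=np.eye(4);T[:3,:3]=Ro.from_quat(s["tcp_rot"]).as_matrix();T[:3,3]=s["eef_pos"]
    return m["intrinsics"],T@m["tool_from_camera"]
def shot(name):
    K,T=T_of(name);return ctrl.read_camera(name),K,T
def ray(uv,z,K,T):
    uv=np.atleast_2d(uv).astype(float)
    d=np.c_[(uv[:,0]-K[0,2])/K[0,0],-(uv[:,1]-K[1,2])/K[1,1],-np.ones(len(uv))]@T[:3,:3].T
    return T[:3,3]+d*((z-T[2,3])/d[:,2])[:,None]
def proj(p,K,T):
    c=(np.atleast_2d(p)-T[:3,3])@T[:3,:3]
    return np.c_[K[0,2]+K[0,0]*c[:,0]/-c[:,2],K[1,2]-K[1,1]*c[:,1]/-c[:,2]]
def save(n,im): cv2.imwrite(f"pics/{n}.png",cv2.cvtColor(im,cv2.COLOR_RGB2BGR))
def mask(im,h0,h1,s=100,v0=0,v1=255):
    return cv2.inRange(cv2.cvtColor(im,cv2.COLOR_RGB2HSV),(h0,s,v0),(h1,255,v1))
def blobs(m,amin=30):
    cs,_=cv2.findContours(m,cv2.RETR_EXTERNAL,cv2.CHAIN_APPROX_NONE)
    return [c for c in cs if cv2.contourArea(c)>amin]
def rect(c,z,K,T):
    """minAreaRect of contour cast on plane z: centre, sizes(mm), angle, box"""
    p=ray(c[:,0,:],z,K,T)[:,:2].astype(np.float32)*1000
    return cv2.minAreaRect(p)
def togo(target,yaw=None):
    s=ctrl.get_state();R=Ro.from_quat(s["tcp_rot"]).as_matrix()
    d=R.T@(np.array(target)-s["eef_pos"]);a=np.arctan2(R[1,1],R[0,1])
    out=[np.round(d,4),"toolY dir deg",np.degrees(a).round(2)]
    if yaw is not None:
        e=(yaw-a+np.pi/2)%np.pi-np.pi/2;out+=["tool yaw",round(-e,4)]
    return out
E
python3 - <<'E'
from h import *
im=np.load("pics/top.npy");K,T=T_of("top")
for n,m,z in (("green",mask(im,50,75),.075),("red",mask(im,0,8,140),.18),("rust",mask(im,0,12,100),.075),("blue",mask(im,110,130,150),.075)):
    for c in blobs(m):
        x,y,w,h=cv2.boundingRect(c);r=rect(c,z,K,T);print(n,(x,y,w,h),np.round(r[0]),np.round(r[1]),round(r[2],1))
# bar ends, cream
for n,uv,z in (("stop",(277,184),.15),("bar left",(190,184),.15),("bar right",(305,184),.15),("cream",(170,184),.166),("postR",(315,182),.174),("postL",(155,185),.174)):print(n,ray(uv,z,K,T).round(3))
E
```

```text
green (314, 248, 27, 25) [ 401. -135.] [63. 57.] 88.9
green (365, 245, 24, 20) [ 411. -254.] [43. 49.] 12.7
red (365, 201, 20, 19) [ 515. -223.] [38. 36.] 78.0
red (23, 189, 35, 12) [562. 503.] [79.  6.] 73.1
red (272, 183, 9, 8) [570. -11.] [17. 15.] 88.7
rust (363, 200, 24, 20) [ 520. -254.] [49. 44.] 73.6
rust (23, 189, 35, 12) [573. 563.] [89.  7.] 73.1
rust (272, 183, 9, 9) [580. -16.] [20. 20.] 88.7
blue (368, 157, 21, 18) [ 627. -268.] [47. 44.] 84.0
stop [[ 0.578 -0.015  0.15 ]]
bar left [[0.582 0.182 0.15 ]]
bar right [[ 0.577 -0.078  0.15 ]]
cream [[0.581 0.223 0.166]]
postR [[ 0.578 -0.097  0.174]]
postL [[0.579 0.254 0.174]]
```

```bash
python3 -c "
from h import *
print(togo([.411,-.254,.23],np.radians(0)))"
```

```text
[array([ 0.3171, -0.31  ,  0.0008]), 'toolY dir deg', np.float64(-72.77), 'tool yaw', np.float64(-1.27)]
```

Call:
move_arm(plan=[{"x":0.034,"y":-0.033},{"x":0.066,"y":-0.065},{"x":0.098,"y":-0.096},{"x":0.13,"y":-0.127},{"x":0.158,"y":-0.155}])

```text
validation failed for argument at $.pl...
```

Call:
move_arm(plan=[{"x":0.034,"y":-0.033,"yaw":-0.14},{"x":0.066,"y":-0.065,"yaw":-0.28},{"x":0.098,"y":-0.096,"yaw":-0.42},{"x":0.13,"y":-0.127,"yaw":-0.56},{"x":0.159,"y":-0.155,"yaw":-0.7}])

```text
validation failed for argument at $.pl...
```

Call:
move_arm(plan=[{"yaw":-0.14},{"yaw":-0.28},{"yaw":-0.42},{"yaw":-0.57},{"yaw":-0.57}])

```text
validation failed for argument at $.pl...
```

```bash
python3 -c "
from h import *
print(togo([.411,-.254,.23],0),ctrl.get_state()['time'])
im,K,T=shot('wrist');np.save('pics/w1.npy',im);save('w1',im)
for c in blobs(mask(im,50,75),100):
  r=rect(c,.075,K,T);print(cv2.boundingRect(c),r)
"
```

```text
[array([ 0.3171, -0.31  ,  0.0008]), 'toolY dir deg', np.float64(-72.77), 'tool yaw', np.float64(-1.27)] 0.1
```

View pics/w1.png

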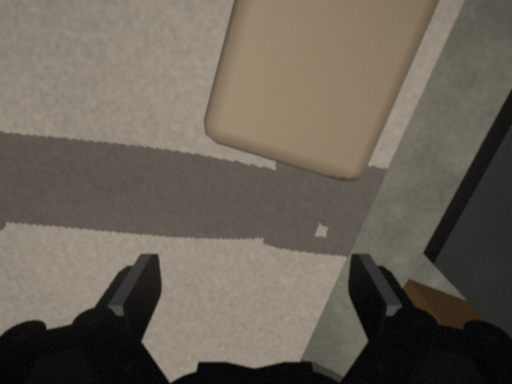

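The rows were refused because every key has to be present. The picture was taken at the start pose and shows only a beige block at (320,90), not the arch.

Call:
move_arm(plan=[{"x":0.034,"y":-0.033,"z":0,"yaw":0,"fingers":0},{"x":0.066,"y":-0.065,"z":0,"yaw":0,"fingers":0},{"x":0.098,"y":-0.096,"z":0,"yaw":0,"fingers":0},{"x":0.13,"y":-0.127,"z":0,"yaw":0,"fingers":0},{"x":0.158,"y":-0.155,"z":0,"yaw":0,"fingers":0}], force=30)

```text
time: 0.65
eef_pos: [0.3056, -0.4477, 0.2309]
tcp_rot: [0.989, 0.15, 0.0, -0.0]
contact_force: [1.3, -0.4, -0.4]
opening: 0.994
finger_force: 0.0
```

Call:
move_arm(plan=[{"x":0.034,"y":-0.033,"z":0,"yaw":-0.14,"fingers":0},{"x":0.066,"y":-0.065,"z":0,"yaw":-0.28,"fingers":0},{"x":0.098,"y":-0.096,"z":0,"yaw":-0.42,"fingers":0},{"x":0.13,"y":-0.127,"z":0,"yaw":-0.56,"fingers":0},{"x":0.159,"y":-0.155,"z":0,"yaw":-0.7,"fingers":0}])

```text
time: 1.15
eef_pos: [0.4114, -0.2526, 0.2312]
tcp_rot: [0.876, 0.482, 0.0, -0.0]
contact_force: [0.4, 0.2, -0.4]
opening: 1.005
finger_force: 0.0
```

Call:
move_arm(plan=[{"x":0,"y":0,"z":0,"yaw":-0.14,"fingers":0},{"x":0,"y":0,"z":0,"yaw":-0.28,"fingers":0},{"x":0,"y":0,"z":0,"yaw":-0.42,"fingers":0},{"x":0,"y":0,"z":0,"yaw":-0.57,"fingers":0},{"x":0,"y":0,"z":0,"yaw":-0.57,"fingers":0}])

```text
time: 1.65
eef_pos: [0.4108, -0.2544, 0.231]
tcp_rot: [0.707, 0.707, 0.0, -0.0]
contact_force: [0.1, 0.4, -0.5]
opening: 0.996
finger_force: 0.0
```

```bash
python3 -c "
from h import *
print(togo([.411,-.254,.23],0),ctrl.get_state()['time'],ctrl.get_state()['qpos'])
im,K,T=shot('wrist');np.save('pics/w2.npy',im);save('w2',im)
for c in blobs(mask(im,50,75),100):
  r=rect(c,.075,K,T);print(cv2.boundingRect(c),r)
"
```

```text
[array([0.0004, 0.0002, 0.001 ]), 'toolY dir deg', np.float64(0.0), 'tool yaw', np.float64(0.0001)] 1.65 [-7.64826730e-01 -1.46774608e-01  2.03498242e+00  1.38104610e-05
  1.25400961e+00 -7.64885438e-01]
(228, 150, 50, 48) ((409.0346374511719, -259.3205871582031), (39.99372482299805, 40.37224578857422), 12.703971862792969)
(204, 0, 75, 69) ((398.8960876464844, -139.68359375), (51.382896423339844, 59.40647888183594), 87.8370361328125)
```

View pics/w2.png

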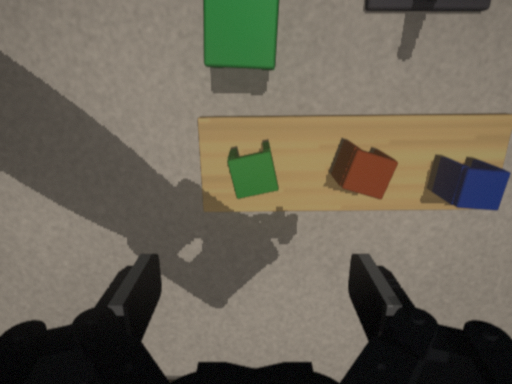

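The wrist view shows the small green arch at (253,172) on the board and the larger one at (241,35). The small arch's two legs show on its +y side, so its legs are spaced roughly along world x, turned about 12° counter-clockwise. Next is one close crop, plus measurements of the top face.

```bash
python3 -c "
from h import *
im=np.load('pics/w2.npy');K,T=T_of('wrist')
c=cv2.resize(im[130:210,200:320],None,fx=6,fy=6,interpolation=cv2.INTER_CUBIC);save('w2c',c)
hsv=cv2.cvtColor(im,cv2.COLOR_RGB2HSV)
print(hsv[155:200:8,232:276:6,2]); print(hsv[144:160:3,258:272:3])
for v in (80,95,110):
 for c in blobs(mask(im,50,75,100,v),100):
  for z in(.075,.06): r=rect(c,z,K,T);print(v,z,cv2.boundingRect(c),np.round(r[0],1),np.round(r[1],1),r[2])
"
```

```text
[[ 69  75  97  91 106 116 115 164]
 [116 116 115 115 116 116 116 151]
 [115 115 115 115 116 115 115 102]
 [105 114 112 114 113 114 114 111]
 [155 113 112 112 112 112 111 111]
 [159 109 109 108 128 156 162 164]]
[[[ 21 107 164]
  [ 21 110 116]
  [ 43 120  66]
  [ 45 113  70]
  [ 21 106 151]]

 [[ 21 105 163]
  [ 19 113 120]
  [ 43 113  68]
  [ 44 120  66]
  [ 25 102 125]]

 [[ 19 115 144]
  [ 22 106  96]
  [ 47 121  76]
  [ 48 124  78]
  [ 35 108 106]]

 [[ 47 129  85]
  [ 52 130  90]
  [ 55 134 105]
  [ 56 132 110]
  [ 47 120 102]]

 [[ 58 131 119]
  [ 57 138 116]
  [ 58 133 117]
  [ 58 133 117]
  [ 54 132 108]]

 [[ 57 134 118]
  [ 58 130 114]
  [ 57 131 115]
  [ 57 134 116]
  [ 56 133 113]]]
80 0.075 (228, 150, 50, 48) [ 409.1 -260. ] [40.  39.3] 12.529629707336426
80 0.06 (228, 150, 50, 48) [ 409.  -264.5] [42.  41.2] 12.52953052520752
80 0.075 (204, 0, 75, 69) [ 399.2 -139.5] [51.2 59.2] 87.31450653076172
80 0.06 (204, 0, 75, 69) [ 398.6 -137.9] [53.8 62.1] 87.31450653076172
95 0.075 (228, 152, 50, 46) [ 409.3 -260.7] [40.  37.9] 12.64207649230957
95 0.06 (228, 152, 50, 46) [ 409.2 -265.2] [42.  39.8] 12.642084121704102
95 0.075 (204, 0, 74, 68) [ 399.2 -139.1] [50.3 59. ] 87.25994873046875
95 0.06 (204, 0, 74, 68) [ 398.6 -137.5] [52.9 62. ] 87.25994873046875
110 0.075 (229, 153, 48, 44) [ 409.4 -261. ] [38.3 36.2] 12.311737060546875
110 0.06 (229, 153, 48, 44) [ 409.3 -265.5] [40.3 38. ] 12.31170654296875
110 0.075 (206, 0, 71, 67) [ 399.4 -138.7] [49.4 56.1] 87.30351257324219
110 0.06 (206, 0, 71, 67) [ 398.8 -137.1] [51.9 59. ] 87.30351257324219
```

View pics/w2c.png

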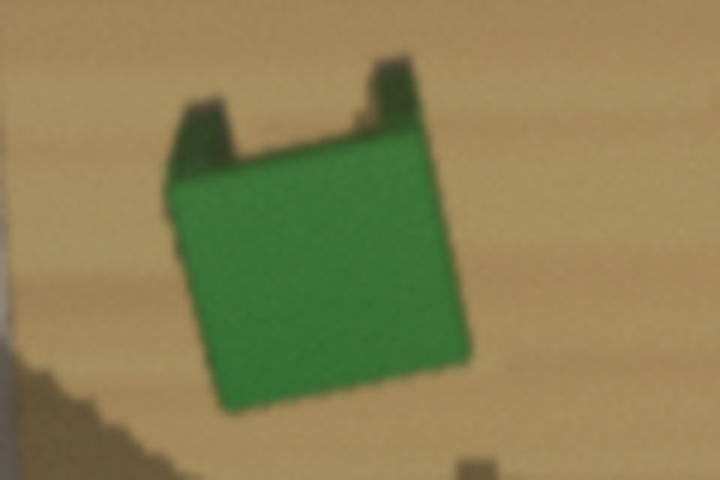

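The crop confirms the small green arch with bare feet. Its centre is at about (0.409, -0.260), yaw 12.5°, and the top measures about 41×40 mm, which matches the description. I'll grasp across the legs.

Call:
move_arm(plan=[{"x":-0.006,"y":-0.002,"z":0.03,"yaw":-0.11,"fingers":0.15},{"x":-0.006,"y":-0.002,"z":0.06,"yaw":-0.218,"fingers":0.15},{"x":-0.006,"y":-0.002,"z":0.1,"yaw":-0.218,"fingers":0.15},{"x":-0.006,"y":-0.002,"z":0.13,"yaw":-0.218,"fingers":0.15},{"x":-0.006,"y":-0.002,"z":0.15,"yaw":-0.218,"fingers":0.15}])

```text
time: 2.2
eef_pos: [0.4077, -0.2595, 0.0786]
tcp_rot: [0.627, 0.779, 0.0, -0.002]
contact_force: [0.3, -0.1, 0.4]
opening: 0.853
finger_force: 0.0
```

Call:
move_arm(plan=[{"x":0,"y":0,"z":0.02,"yaw":0,"fingers":0.15},{"x":0,"y":0,"z":0.036,"yaw":0,"fingers":0.15},{"x":0,"y":0,"z":0.043,"yaw":0,"fingers":0.15},{"x":0,"y":0,"z":0.043,"yaw":0,"fingers":0.3},{"x":0,"y":0,"z":0.043,"yaw":0,"fingers":1}])

```text
time: 2.7
eef_pos: [0.4093, -0.2611, 0.039]
tcp_rot: [0.626, 0.78, -0.0, 0.001]
contact_force: [-0.0, -0.8, 0.7]
opening: 0.546
finger_force: 0.0
```

Call:
move_arm(plan=[{"x":0,"y":0,"z":0,"yaw":0,"fingers":1},{"x":0,"y":0,"z":0,"yaw":0,"fingers":1},{"x":0,"y":0,"z":0,"yaw":0,"fingers":1},{"x":0,"y":0,"z":0,"yaw":0,"fingers":1},{"x":0,"y":0,"z":0,"yaw":0,"fingers":1}])

```text
time: 3.2
eef_pos: [0.4095, -0.2612, 0.0393]
tcp_rot: [0.626, 0.78, -0.0, 0.001]
contact_force: [-0.6, 0.2, 4.4]
opening: 0.484
finger_force: 31.5
```

Call:
move_arm(plan=[{"x":0,"y":0,"z":-0.03,"yaw":0,"fingers":1},{"x":0,"y":0,"z":-0.075,"yaw":0,"fingers":1},{"x":0,"y":0,"z":-0.12,"yaw":0.1,"fingers":1},{"x":0,"y":0,"z":-0.165,"yaw":0.218,"fingers":1},{"x":0,"y":0,"z":-0.2,"yaw":0.218,"fingers":1}])

```text
time: 3.7
eef_pos: [0.409, -0.2606, 0.2406]
tcp_rot: [0.708, 0.706, 0.0, 0.001]
contact_force: [0.7, -0.7, -0.8]
opening: 0.487
finger_force: 31.0
```

Call:
move_arm(plan=[{"x":0.04,"y":0.01,"z":0,"yaw":0,"fingers":1},{"x":0.085,"y":0.02,"z":0,"yaw":0,"fingers":1},{"x":0.13,"y":0.03,"z":0,"yaw":0,"fingers":1},{"x":0.175,"y":0.04,"z":0,"yaw":0,"fingers":1},{"x":0.21,"y":0.05,"z":0,"yaw":0,"fingers":1}])

```text
time: 4.2
eef_pos: [0.4583, -0.0482, 0.2374]
tcp_rot: [0.707, 0.707, -0.0, -0.001]
contact_force: [0.3, -0.2, -1.5]
opening: 0.488
finger_force: 31.0
```

Call:
move_arm(plan=[{"x":0.04,"y":0.005,"z":0,"yaw":0,"fingers":1},{"x":0.08,"y":0.01,"z":0,"yaw":0,"fingers":1},{"x":0.12,"y":0.02,"z":0,"yaw":0,"fingers":1},{"x":0.16,"y":0.03,"z":0,"yaw":0,"fingers":1},{"x":0.18,"y":0.04,"z":0,"yaw":0,"fingers":1}])

```text
time: 4.7
eef_pos: [0.4982, 0.1322, 0.2372]
tcp_rot: [0.706, 0.708, -0.0, -0.001]
contact_force: [0.7, -1.3, -1.2]
opening: 0.488
finger_force: 31.0
```

```bash
python3 -c "
from h import *
im,K,T=shot('wrist')
print(togo([.579,.18,.23],0),ctrl.get_state()['time'],ctrl.get_state()['opening'])
np.save('pics/w3.npy',im);np.save('pics/w3T.npy',T);save('w3',im)
"
```

```text
[array([0.0462, 0.0798, 0.0074]), 'toolY dir deg', np.float64(0.19), 'tool yaw', np.float64(0.0034)] 4.75 0.48562505649826937
```

View pics/w3.png

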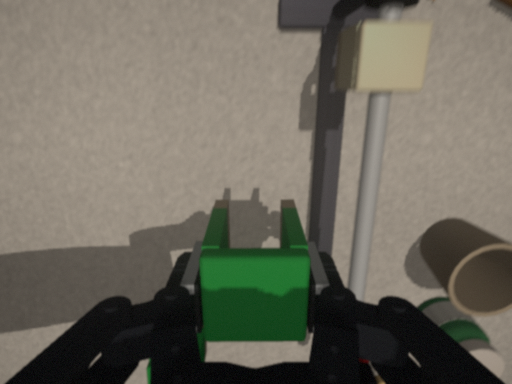

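The wrist view shows the green arch held squarely, top face at (255,293). The bar runs from (385,95) to (358,295) and the cream arch's top is at (394,56). Now I'll measure the bar, the cream arch's near edge and the offset in the grip.

```bash
python3 -c "
from h import *
im=np.load('pics/w3.npy');K,_=T_of('wrist');T=np.load('pics/w3T.npy')
hsv=cv2.cvtColor(im,cv2.COLOR_RGB2HSV)
# bar: low saturation edges per row via gradient
g=cv2.GaussianBlur(cv2.cvtColor(im,cv2.COLOR_RGB2GRAY),(3,3),0).astype(float)
for r in range(110,290,30):
    c0=int(np.interp(r,[95,295],[381,357])); x=np.abs(np.diff(g[r,c0-20:c0+20]));
    l=c0-20+np.argmax(x[:20])+.5; q=c0+np.argmax(x[20:])+.5
    print(r,l,q,(ray([(l+q)/2,r],.15,K,T)*1000).round(1), np.linalg.norm(ray([l,r],.15,K,T)-ray([q,r],.15,K,T)).round(4))
print(hsv[56,330:440:5].tolist());print(hsv[10:110:4,394].tolist())
m=mask(im,20,40,40,175); m[130:]=0
for c in blobs(m,300): print(cv2.boundingRect(c),rect(c,.166,K,T))
m=mask(im,50,75,100,85); m[:200]=0
for c in blobs(m,300): print(cv2.boundingRect(c),rect(c,.273,K,T))
print(hsv[236:350:5,255].tolist())
"
```

```text
110 366.5 385.5 [[580.3 193.1 150. ]] 0.0129
140 363.5 381.5 [[580.4 172.6 150. ]] 0.0125
170 359.5 376.5 [[579.7 150.9 150. ]] 0.0122
200 356.5 373.5 [[580.2 127.8 150. ]] 0.0126
230 352.5 369.5 [[579.9 103.2 150. ]] 0.013
260 349.5 369.5 [[581.5  76.9 150. ]] 0.0158
[[10, 31, 50], [6, 18, 69], [21, 60, 68], [21, 60, 72], [20, 64, 72], [22, 61, 92], [21, 63, 146], [25, 55, 173], [25, 53, 172], [25, 52, 172], [25, 54, 171], [25, 58, 172], [24, 55, 172], [24, 56, 172], [24, 56, 172], [23, 57, 171], [22, 61, 172], [22, 61, 172], [22, 62, 170], [21, 60, 166], [17, 39, 151], [17, 40, 148]]
[[21, 20, 129], [20, 21, 148], [18, 27, 144], [23, 48, 155], [24, 56, 168], [25, 53, 168], [24, 54, 170], [24, 55, 172], [25, 54, 170], [25, 54, 171], [24, 56, 173], [24, 53, 172], [24, 56, 172], [22, 56, 173], [24, 58, 172], [23, 57, 174], [23, 59, 173], [22, 62, 174], [22, 60, 174], [21, 62, 173], [20, 55, 154], [19, 42, 146], [16, 39, 155], [16, 39, 155], [17, 39, 151]]
(200, 256, 110, 41) ((498.4662170410156, 144.31576538085938), (40.44881057739258, 17.466405868530273), 0.29568609595298767)
[[21, 37, 96], [23, 35, 94], [23, 36, 92], [63, 150, 63], [64, 166, 83], [65, 172, 113], [65, 174, 117], [65, 173, 115], [65, 173, 118], [65, 177, 117], [65, 180, 106], [67, 200, 69], [66, 172, 71], [65, 172, 71], [65, 173, 68], [66, 184, 68], [65, 181, 69], [65, 175, 70], [64, 185, 66], [65, 185, 69], [66, 194, 67], [42, 50, 101], [19, 37, 151]]
```

```bash
python3 -c "
from h import *
im=np.load('pics/w3.npy');K,_=T_of('wrist');T=np.load('pics/w3T.npy')
hsv=cv2.cvtColor(im,cv2.COLOR_RGB2HSV)
m=cv2.inRange(hsv,(18,46,150),(32,90,255)); m[130:]=0;m[:,:300]=0
m=cv2.morphologyEx(m,cv2.MORPH_OPEN,np.ones((5,5)))
for c in blobs(m,300): print(cv2.boundingRect(c),rect(c,.166,K,T))
print((ray([[394,25],[394,90.5]],.166,K,T)*1000).round(1))
print((ray([[255,253],[255,340.5]],.273,K,T)*1000).round(1), (T[:3,3]).round(3))
print(hsv[246:262,255,2],hsv[334:346,255].tolist())
"
```

```text
(358, 20, 74, 72) ((581.5440063476562, 226.01651000976562), (40.6695556640625, 39.534427642822266), 0.16780120134353638)
[[579.1 243.2 166. ]
 [584.3 206.6 166. ]]
[[498.7 154.3 273. ]
 [498.8 114.1 273. ]] [0.499 0.216 0.38 ]
[ 92  80  67  60  64  63  64  67  67  75  83  91  98 106 110 113] [[66, 181, 69], [64, 174, 69], [66, 194, 67], [64, 174, 69], [65, 190, 67], [65, 171, 67], [58, 108, 73], [42, 50, 101], [23, 39, 131], [18, 40, 146], [17, 40, 147], [17, 40, 148]]
```

Bar axis is at x=0.580 and parallel to y. The cream arch's near edge is at y≈0.206. The held arch is centred on the TCP. The target is TCP (0.580, 0.183), then down to z≈0.130.

Call:
move_arm(plan=[{"x":0.01,"y":0.035,"z":0,"yaw":0,"fingers":1},{"x":0.03,"y":0.065,"z":0,"yaw":0,"fingers":1},{"x":0.049,"y":0.081,"z":0,"yaw":0.003,"fingers":1},{"x":0.049,"y":0.081,"z":0,"yaw":0.003,"fingers":1},{"x":0.049,"y":0.081,"z":0,"yaw":0.003,"fingers":1}])

```text
time: 5.25
eef_pos: [0.5792, 0.1781, 0.237]
tcp_rot: [0.708, 0.706, -0.001, -0.001]
contact_force: [-0.1, 0.2, -1.8]
opening: 0.49
finger_force: 31.2
```

```bash
python3 -c "
from h import *
im,K,T=shot('wrist')
print(togo([.580,.183,.130],0),T[:3,3])
save('w4',im)
g=cv2.GaussianBlur(cv2.cvtColor(im,cv2.COLOR_RGB2GRAY),(3,3),0).astype(float)
hsv=cv2.cvtColor(im,cv2.COLOR_RGB2HSV)
m=cv2.inRange(hsv,(18,46,140),(32,90,255));m=cv2.morphologyEx(m,cv2.MORPH_OPEN,np.ones((5,5)))
for c in blobs(m,500): print(cv2.boundingRect(c),rect(c,.166,K,T))
m=mask(im,50,80,100,50);m=cv2.morphologyEx(m,cv2.MORPH_OPEN,np.ones((7,7)))
for c in blobs(m,500): print(cv2.boundingRect(c),rect(c,.273,K,T))
"
```

```text
[array([0.0053, 0.0012, 0.1072]), 'toolY dir deg', np.float64(-0.17), 'tool yaw', np.float64(-0.003)] [0.5802374  0.26232182 0.37914785]
(224, 105, 65, 60) ((580.6025390625, 224.21022033691406), (38.16753387451172, 41.131622314453125), 89.91136932373047)
(199, 223, 111, 118) ((579.5989990234375, 186.4549560546875), (41.02058029174805, 51.912296295166016), 0.10762268304824829)
```

View pics/w4.png

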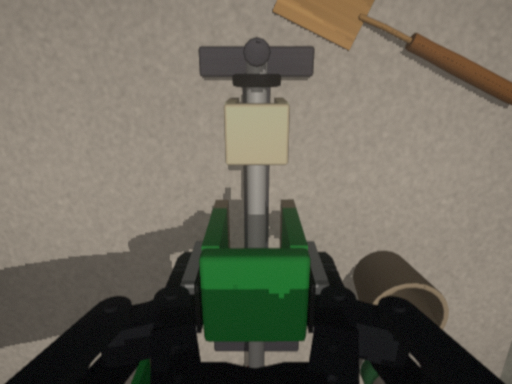

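The wrist view from above shows the bar at column 257 between the held arch's legs (209–298), with the cream arch at (257,134). It's lined up, so I'll lower.

Call:
move_arm(plan=[{"x":0.0045,"y":0.001,"z":0.02,"yaw":-0.003,"fingers":1},{"x":0.0045,"y":0.001,"z":0.045,"yaw":-0.003,"fingers":1},{"x":0.0045,"y":0.001,"z":0.07,"yaw":-0.003,"fingers":1},{"x":0.0045,"y":0.001,"z":0.09,"yaw":-0.003,"fingers":1},{"x":0.0045,"y":0.001,"z":0.1,"yaw":-0.003,"fingers":1}])

```text
time: 5.8
eef_pos: [0.5788, 0.1818, 0.1359]
tcp_rot: [0.707, 0.707, -0.002, -0.001]
contact_force: [-0.9, 0.3, -1.7]
opening: 0.492
finger_force: 31.2
```

Call:
move_arm(plan=[{"x":0,"y":0,"z":0.002,"yaw":0,"fingers":1},{"x":0,"y":0,"z":0.004,"yaw":0,"fingers":1},{"x":0,"y":0,"z":0.006,"yaw":0,"fingers":1},{"x":0,"y":0,"z":0.006,"yaw":0,"fingers":1}])

```text
time: 6.2
eef_pos: [0.5815, 0.1828, 0.1333]
tcp_rot: [0.707, 0.707, 0.001, 0.0]
contact_force: [0.1, -0.6, -1.5]
opening: 0.488
finger_force: 31.2
```

Call:
move_arm(plan=[{"x":0,"y":0,"z":0.0015,"yaw":0,"fingers":1},{"x":0,"y":0,"z":0.003,"yaw":0,"fingers":1},{"x":0,"y":0,"z":0.003,"yaw":0,"fingers":1}])

```text
time: 6.5
eef_pos: [0.5814, 0.1829, 0.1303]
tcp_rot: [0.707, 0.707, 0.0, 0.0]
contact_force: [-0.7, -0.7, 2.3]
opening: 0.487
finger_force: 31.4
```

Call:
move_arm(plan=[{"x":0,"y":0,"z":0.0005,"yaw":0,"fingers":0.45},{"x":0,"y":0,"z":0.0005,"yaw":0,"fingers":0.35},{"x":0,"y":0,"z":0.0005,"yaw":0,"fingers":0.2},{"x":0,"y":0,"z":0.0005,"yaw":0,"fingers":0.1},{"x":0,"y":0,"z":0.0005,"yaw":0,"fingers":0.1}])

```text
time: 7.0
eef_pos: [0.5809, 0.1828, 0.1287]
tcp_rot: [0.707, 0.707, -0.0, -0.0]
contact_force: [-0.7, 0.9, 0.2]
opening: 0.898
finger_force: 0.0
```

Call:
move_arm(plan=[{"x":0,"y":0,"z":-0.01,"yaw":0,"fingers":0.1},{"x":0,"y":0,"z":-0.04,"yaw":0,"fingers":0.1},{"x":0,"y":0,"z":-0.08,"yaw":0,"fingers":0.1},{"x":0,"y":0,"z":-0.12,"yaw":0,"fingers":0.1},{"x":0,"y":0,"z":-0.14,"yaw":0,"fingers":0.1}])

```text
time: 7.5
eef_pos: [0.5825, 0.1831, 0.2748]
tcp_rot: [0.707, 0.707, 0.003, 0.002]
contact_force: [0.2, 1.2, 0.6]
opening: 0.898
finger_force: 0.0
```

Call:
move_arm(plan=[{"x":-0.04,"y":0,"z":0,"yaw":0,"fingers":0.1},{"x":-0.08,"y":0,"z":0,"yaw":0,"fingers":0.1},{"x":-0.12,"y":0,"z":0,"yaw":0,"fingers":0.1},{"x":-0.14,"y":0,"z":0,"yaw":0,"fingers":0.1},{"x":-0.14,"y":0,"z":0,"yaw":0,"fingers":0.1}])

```text
time: 8.0
eef_pos: [0.5811, 0.0404, 0.2698]
tcp_rot: [0.708, 0.706, 0.0, 0.001]
contact_force: [-0.2, 0.2, 0.2]
opening: 0.899
finger_force: 0.0
```

```bash
python3 -c "
from h import *
im,K,T=shot('wrist')
print(ctrl.get_state()['time'],togo([.580,-.01,.26],0),T[:3,3])
save('w5',im);np.save('pics/w5.npy',im);np.save('pics/w5T.npy',T)
m=mask(im,50,80,100,50);m=cv2.morphologyEx(m,cv2.MORPH_OPEN,np.ones((5,5)))
for c in blobs(m,300): print('g',cv2.boundingRect(c),rect(c,.166,K,T))
hsv=cv2.cvtColor(im,cv2.COLOR_RGB2HSV)
m=cv2.inRange(hsv,(18,46,140),(32,90,255));m=cv2.morphologyEx(m,cv2.MORPH_OPEN,np.ones((5,5)))
for c in blobs(m,300): print('c',cv2.boundingRect(c),rect(c,.166,K,T))
m=mask(im,0,8,140)|mask(im,172,180,140)
for c in blobs(m,50): print('r',cv2.boundingRect(c),rect(c,.165,K,T))
"
```

```text
8.05 [array([-0.0519, -0.001 ,  0.0096]), 'toolY dir deg', np.float64(-0.14), 'tool yaw', np.float64(-0.0024)] [0.58168553 0.12462488 0.41197801]
g (77, 285, 40, 33) ((441.65814208984375, -67.52780151367188), (35.720516204833984, 34.63544464111328), 86.91960906982422)
g (224, 0, 62, 15) ((581.825439453125, 165.73785400390625), (8.229923248291016, 40.38649368286133), 89.82050323486328)
r (221, 342, 8, 21) ((552.545166015625, -126.68760681152344), (24.96875762939453, 6.081628799438477), 84.25907135009766)
r (197, 337, 10, 28) ((530.5938720703125, -124.9056396484375), (33.19776916503906, 8.661151885986328), 86.56680297851562)
r (264, 238, 8, 20) ((592.240966796875, -14.29550838470459), (5.887711048126221, 18.01703643798828), 0.36336925625801086)
r (234, 233, 14, 26) ((570.2279663085938, -12.362744331359863), (10.633821487426758, 23.865028381347656), 3.7955236434936523)
```

View pics/w5.png

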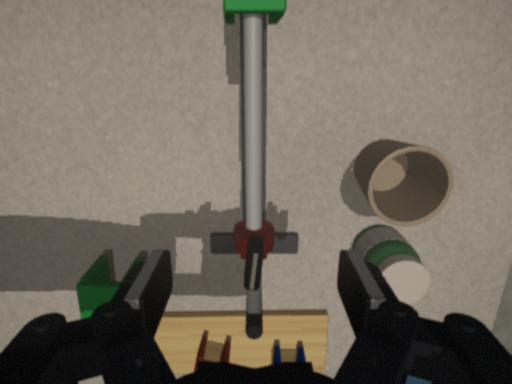

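The wrist view shows the green arch released and hanging at (255,8), with the bar clear down to the red stop at (254,240). The knob is loose and lies along the bar, its top running about (257,237) to (250,288). Next I'll locate the knob.

```bash
python3 -c "
from h import *
im=np.load('pics/w5.npy');K,_=T_of('wrist');T=np.load('pics/w5T.npy')
g=cv2.cvtColor(im,cv2.COLOR_RGB2GRAY)
for r in range(224,300,4): print(r,g[r,238:274:2])
for uv in ((256,237),(250,290)): print(uv,ray(uv,.204,K,T).round(4))
it=np.load('pics/top.npy');gt=cv2.cvtColor(it,cv2.COLOR_RGB2GRAY)
K,T=T_of('top')
print(gt[176:194,264:292])
for u in ((268.5,181),(286,181)): print(ray(u,.204,K,T).round(4))
"
```

```text
224 [ 46  46  43  46  94 121 134 144 145 139 129 107  61  46  49  50  50  72]
228 [ 43  41  41  44  63  99 127 140 140 132 115  82  47  47  45  44  45  44]
232 [41 38 38 39 42 40 40 39 41 41 40 44 41 41 41 45 44 44]
236 [45 45 41 39 38 37 33 37 33 36 36 36 38 41 42 44 44 44]
240 [45 42 46 47 42 30 30 31 29 27 33 31 33 45 43 45 44 41]
244 [40 42 45 47 43 33 28 29 31 30 30 30 31 45 44 42 39 40]
248 [42 43 44 44 48 28 30 28 29 30 31 29 30 41 41 42 41 48]
252 [47 42 41 43 41 29 29 30 44 43 31 31 32 39 44 56 69 74]
256 [ 88  70  42  43  34  31  28  43  91  92  48  32  31  41  73 138 145 147]
260 [ 91  89  84  77  38  24  33  57  98  89  35  28  70 128 138 140 137 140]
264 [ 83  85  87  78  32  29  33  66  96  76  29  30  93 142 138 141 145 146]
268 [ 84  87  86  67  26  26  32  86  94  57  26  33 126 142 139 142 142 143]
272 [ 83  84  83  51  27  27  38  90  93  46  26  42 129 144 144 142 144 143]
276 [ 87  87  84  47  26  27  51  94  86  31  26  50 134 145 142 141 140 139]
280 [ 88  87  87  46  22  29  62  96  76  26  26  59 132 142 138 140 142 146]
284 [ 88  90  84  38  24  27  82  96  
[... 1808 characters left out ...]
40  41  42  52  68
   69  68  68  64  43  39  40  40  40  40]
 [ 69  70  71  70  69  70  68  61  42  36  37  36  38  38  40  39  48  67
   68  67  67  62  43  40  40  40  41  41]
 [ 70  69  69  69  68  69  67  63  41  31  31  31  33  38  38  40  49  65
   66  66  64  52  41  40  39  39  39  39]
 [ 59  57  58  58  57  58  57  53  42  35  37  36  37  38  41  41  46  55
   55  56  52  43  41  39  39  39  41  40]
 [ 42  43  43  43  42  42  42  42  42  42  41  40  40  41  41  42  42  43
   42  43  42  42  41  41  40  41  42  41]
 [ 41  41  41  41  41  41  41  39  40  40  41  39  41  40  41  40  41  41
   41  41  41  40  40  40  40  42  40  40]]
[[0.5789 0.0057 0.204 ]]
[[ 0.5782 -0.0313  0.204 ]]
```

Call:
move_arm(plan=[{"x":-0.03,"y":-0.001,"z":0,"yaw":0.045,"fingers":0.4},{"x":-0.0545,"y":-0.001,"z":0.01,"yaw":0.09,"fingers":0.5},{"x":-0.0545,"y":-0.001,"z":0.04,"yaw":0.09,"fingers":0.5},{"x":-0.0545,"y":-0.001,"z":0.07,"yaw":0.09,"fingers":0.5},{"x":-0.0545,"y":-0.001,"z":0.091,"yaw":0.09,"fingers":0.5}], force=40)

```text
time: 8.55
eef_pos: [0.5793, -0.0103, 0.1761]
tcp_rot: [0.738, 0.675, -0.0, -0.001]
contact_force: [0.3, 0.6, -0.2]
opening: 0.499
finger_force: 0.0
```

Call:
move_arm(plan=[{"x":0,"y":0,"z":0,"yaw":0,"fingers":0.7},{"x":0,"y":0,"z":0,"yaw":0,"fingers":1},{"x":0,"y":0,"z":0,"yaw":0,"fingers":1},{"x":0,"y":0,"z":0,"yaw":0,"fingers":1},{"x":0,"y":0,"z":0,"yaw":0,"fingers":1}])

```text
time: 9.05
eef_pos: [0.5803, -0.0113, 0.1789]
tcp_rot: [0.738, 0.675, 0.001, 0.0]
contact_force: [-1.2, 1.8, -1.1]
opening: 0.133
finger_force: 43.6
```

```bash
python3 -c "
from h import *
print(ctrl.get_state());print(togo([.580,.152,.178],0))
"
```

```text
{'time': 9.05, 'qpos': array([-1.94403928e-01,  1.27987113e-01,  1.86138189e+00,  6.73031669e-04,
        1.15105193e+00, -1.04853725e-01]), 'dq': array([-0.00366162,  0.00023967, -0.00251631, -0.00373652,  0.00059036,
       -0.00162928]), 'joint_efforts': array([ -0.7893127 , -33.52259874, -28.86231959,  -0.31426999,
        -0.26464364,  -0.03612297]), 'eef_pos': array([ 0.58029439, -0.01126118,  0.17885874]), 'tcp_rot': array([7.38140537e-01, 6.74646656e-01, 5.95206866e-04, 2.88866872e-04]), 'contact_force': array([-1.16129723,  1.77575958, -1.14542726]), 'wrist_torque': array([ 0.27057077,  0.08498775, -0.04605086]), 'finger_force': 43.57853092427831, 'opening': 0.13294493263236953}
[array([ 0.1626, -0.0149,  0.0009]), 'toolY dir deg', np.float64(-5.15), 'tool yaw', np.float64(-0.0898)]
```

Call:
move_arm(plan=[{"x":0.01,"y":-0.0009,"z":0,"yaw":0,"fingers":1},{"x":0.025,"y":-0.0022,"z":0,"yaw":0,"fingers":1},{"x":0.04,"y":-0.0036,"z":0,"yaw":0,"fingers":1},{"x":0.055,"y":-0.0049,"z":0,"yaw":0,"fingers":1},{"x":0.07,"y":-0.0063,"z":0,"yaw":0,"fingers":1}])

```text
time: 9.55
eef_pos: [0.5804, 0.0602, 0.1788]
tcp_rot: [0.738, 0.675, 0.001, 0.001]
contact_force: [-0.3, -1.1, 4.0]
opening: 0.129
finger_force: 44.2
```

Call:
move_arm(plan=[{"x":0.015,"y":-0.0013,"z":0,"yaw":0,"fingers":1},{"x":0.03,"y":-0.0027,"z":0,"yaw":0,"fingers":1},{"x":0.045,"y":-0.004,"z":0,"yaw":0,"fingers":1},{"x":0.06,"y":-0.0054,"z":0,"yaw":0,"fingers":1},{"x":0.075,"y":-0.0067,"z":0,"yaw":0,"fingers":1}])

```text
time: 10.05
eef_pos: [0.5805, 0.1354, 0.1788]
tcp_rot: [0.738, 0.675, 0.001, 0.0]
contact_force: [-1.6, -2.7, 5.4]
opening: 0.128
finger_force: 44.5
```

```bash
python3 -c "
from h import *
im,K,T=shot('wrist');s=ctrl.get_state()
print(s['eef_pos'],s['contact_force'],s['wrist_torque'],togo([.580,.152,.178],0))
save('w6',cv2.resize(im[60:260,150:370],None,fx=3,fy=3,interpolation=cv2.INTER_CUBIC));np.save('pics/w6.npy',im);np.save('pics/w6T.npy',T)
m=mask(im,50,80,100,50);m=cv2.morphologyEx(m,cv2.MORPH_OPEN,np.ones((5,5)))
for c in blobs(m,300): print('g',cv2.boundingRect(c),rect(c,.166,K,T))
"
```

```text
[0.58046469 0.13769358 0.17875839] [-0.18467948  2.1838444   5.41894794] [ 0.27648174  0.14796547 -0.09694311] [array([ 0.0142, -0.0017,  0.0008]), 'toolY dir deg', np.float64(-5.09), 'tool yaw', np.float64(-0.0889)]
g (201, 105, 91, 86) ((581.9476318359375, 185.04400634765625), (40.542423248291016, 38.970882415771484), 0.4617876410484314)
```

View pics/w6.png

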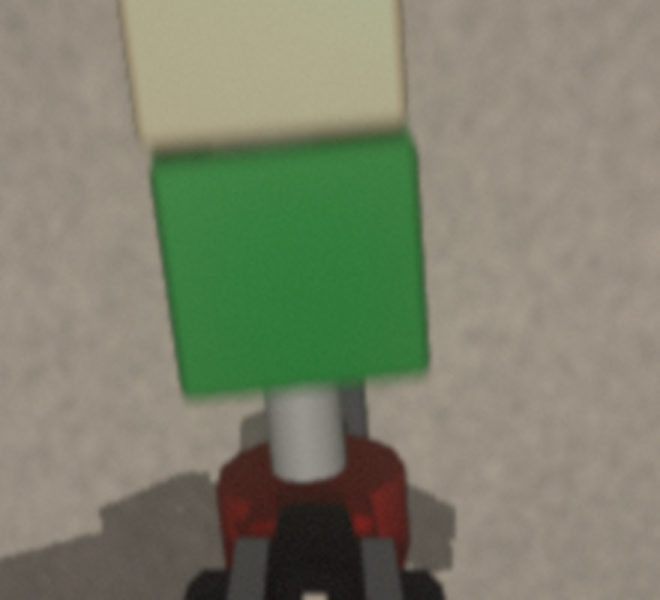

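The crop shows the green arch hanging right against the cream one. Bar is visible between the green arch's near edge, crop row ~385, and the stop's face, row ~480. The gap comes out in the next calculation.

```bash
python3 -c "
from h import *
K,_=T_of('wrist');T=np.load('pics/w6T.npy')
print(ray([150+308/3,60+482/3],.157,K,T),ray([150+307/3,60+436/3],.168,K,T),ray([150+307/3,60+386/3],.166,K,T))"
```

```text
[[0.58062977 0.14395182 0.157     ]] [[0.58173315 0.15734064 0.168     ]] [[0.58245951 0.16539884 0.166     ]]
```

Call:
move_arm(plan=[{"x":0.005,"y":-0.0005,"z":0,"yaw":0,"fingers":1},{"x":0.01,"y":-0.0009,"z":0,"yaw":0,"fingers":1},{"x":0.015,"y":-0.0014,"z":0,"yaw":0,"fingers":1},{"x":0.015,"y":-0.0014,"z":0,"yaw":0,"fingers":1},{"x":0.015,"y":-0.0014,"z":0,"yaw":0,"fingers":1}])

```text
time: 10.6
eef_pos: [0.5805, 0.1505, 0.1788]
tcp_rot: [0.738, 0.675, 0.001, -0.0]
contact_force: [-1.4, 0.7, 5.4]
opening: 0.129
finger_force: 44.5
```

```bash
cat > gap.py <<'E'
from h import *
im,K,T=shot('wrist');s=ctrl.get_state()
print(s['eef_pos'],s['contact_force'],s['time'])
np.save('pics/wg.npy',im)
hsv=cv2.cvtColor(im,cv2.COLOR_RGB2HSV)
m=mask(im,50,80,100,50);m=cv2.morphologyEx(m,cv2.MORPH_OPEN,np.ones((5,5)))
for c in blobs(m,300): print('g',cv2.boundingRect(c),rect(c,.166,K,T))
for r in range(180,236,2): print(r,hsv[r,246:260:6].tolist(),end=' ')
E
python3 gap.py
```

```text
[0.58050535 0.15045729 0.17875757] [-1.33800753  1.09245007  4.63380643] 10.65
g (206, 140, 88, 83) ((581.9247436523438, 183.7119140625), (40.52287673950195, 39.927398681640625), 0.4222579300403595)
180 [[64, 151, 118], [64, 154, 119], [64, 157, 117]] 182 [[64, 156, 118], [63, 158, 118], [64, 156, 118]] 184 [[63, 156, 116], [64, 153, 118], [64, 156, 118]] 186 [[63, 157, 117], [64, 158, 116], [63, 159, 117]] 188 [[64, 157, 117], [64, 157, 117], [64, 158, 116]] 190 [[64, 157, 117], [63, 154, 116], [63, 156, 116]] 192 [[64, 162, 115], [64, 164, 115], [64, 158, 116]] 194 [[64, 158, 116], [64, 157, 117], [64, 160, 115]] 196 [[64, 160, 116], [65, 160, 116], [64, 158, 116]] 198 [[64, 160, 115], [63, 158, 116], [65, 162, 115]] 200 [[64, 162, 115], [64, 162, 115], [64, 162, 115]] 202 [[63, 155, 115], [65, 162, 115], [64, 161, 114]] 204 [[63, 162, 115], [65, 167, 113], [64, 162, 113]] 206 [[64, 157, 115], [64, 161, 114], [64, 159, 114]] 208 [[64, 159, 114], [64, 162, 113], [64, 159, 114]] 210 [[65, 161, 114], [65, 162, 115], [65, 165, 113]] 212 [[65, 165, 113], [64, 168, 111], [65, 168, 112]] 214 [[64, 162, 112], [64, 164, 112], [65, 166, 112]] 216 [[64, 161, 114], [63, 160, 113], [64, 161, 111]] 218 [[65, 163, 108], [63, 143, 105], [59, 129, 93]] 220 [[47, 129, 71], [42, 83, 77], [15, 142, 63]] 222 [[12, 178, 56], [14, 160, 51], [9, 145, 51]] 224 [[13, 154, 48], [11, 147, 52], [12, 153, 50]] 226 [[11, 150, 51], [13, 159, 48], [11, 149, 48]] 228 [[21, 124, 35], [33, 82, 31], [33, 82, 31]] 230 [[53, 66, 31], [52, 94, 30], [47, 74, 31]] 232 [[53, 70, 29], [55, 51, 30], [43, 79, 29]] 234 [[43, 79, 29], [49, 78, 26], [40, 92, 25]]
```

The bar between stop and arch is now hidden, so I estimate about 5 mm left. I'll creep and watch the green edge's image row: it stops changing once the stop touches the arch.

```bash
cat > edge.py <<'E'
from h import *
im=ctrl.read_camera('wrist');s=ctrl.get_state()
def fe(a,rev=0):
    G=a.astype(float);i=np.where(G>.5)[0];return i
f=im.astype(float);gr=(f[...,1]-f[...,0])  # greenness
out=[]
for c in range(225,285,4):
    p=gr[150:260,c];i=np.where(p>25)[0].max();out.append(150+i+(p[i]-25)/max(p[i]-p[i+1],1e-6))
print('edge rows',np.round(out,1),'mean',np.mean(out).round(2),'y',s['eef_pos'][1].round(4),'F',s['contact_force'].round(1),s['time'])
E
python3 edge.py
```

```text
edge rows [222.1 221.7 221.2 220.8 220.4 220.  219.7 219.2 218.6 218.3 217.8 217.3
 216.9 216.4 215.9] mean 219.09 y 0.1505 F [-2.1  0.9  5.7] 10.7
```

Call:
move_arm(plan=[{"x":0.001,"y":-0.0001,"z":0,"yaw":0,"fingers":1},{"x":0.002,"y":-0.0002,"z":0,"yaw":0,"fingers":1},{"x":0.003,"y":-0.0003,"z":0,"yaw":0,"fingers":1},{"x":0.003,"y":-0.0003,"z":0,"yaw":0,"fingers":1}])

```text
time: 11.1
eef_pos: [0.5805, 0.1527, 0.1787]
tcp_rot: [0.738, 0.675, 0.001, 0.0]
contact_force: [-1.4, -0.6, 5.8]
opening: 0.136
finger_force: 44.5
```

```bash
python3 edge.py
```

```text
edge rows [226.  225.5 225.2 224.8 224.3 224.2 223.6 223.2 222.9 222.2 221.8 221.3
 220.8 220.3 219.7] mean 223.05 y 0.1527 F [-1.2 -1.1  5.3] 11.15
```

Call:
move_arm(plan=[{"x":0.0005,"y":0,"z":0,"yaw":0,"fingers":1},{"x":0.001,"y":-0.0001,"z":0,"yaw":0,"fingers":1},{"x":0.001,"y":-0.0001,"z":0,"yaw":0,"fingers":1}])

```text
time: 11.45
eef_pos: [0.5805, 0.1536, 0.1788]
tcp_rot: [0.738, 0.675, 0.001, 0.0]
contact_force: [-1.4, -1.2, 5.6]
opening: 0.129
finger_force: 44.5
```

```bash
python3 edge.py
```

```text
edge rows [227.6 227.  226.6 226.4 226.  225.  224.7 224.2 224.  224.  223.3 223.
 222.3 221.7 221.3] mean 224.47 y 0.1536 F [-0.7 -0.9  5.6] 11.5
```

Call:
move_arm(plan=[{"x":0.0005,"y":0,"z":0,"yaw":0,"fingers":1},{"x":0.001,"y":-0.0001,"z":0,"yaw":0,"fingers":1},{"x":0.001,"y":-0.0001,"z":0,"yaw":0,"fingers":1}])

```text
time: 11.8
eef_pos: [0.5805, 0.1544, 0.1787]
tcp_rot: [0.738, 0.675, 0.001, 0.001]
contact_force: [-0.6, -1.3, 5.1]
opening: 0.132
finger_force: 44.5
```

```bash
python3 edge.py
```

```text
edge rows [228.1 227.6 227.3 227.1 226.7 225.8 225.4 224.9 224.5 224.2 224.2 223.7
 223.1 222.4 222.2] mean 225.15 y 0.1544 F [-1.1 -1.9  5. ] 11.85
```

Call:
move_arm(plan=[{"x":0.0005,"y":0,"z":0,"yaw":0,"fingers":1},{"x":0.001,"y":-0.0001,"z":0,"yaw":0,"fingers":1},{"x":0.001,"y":-0.0001,"z":0,"yaw":0,"fingers":1}])

```text
time: 12.15
eef_pos: [0.5805, 0.1553, 0.1788]
tcp_rot: [0.738, 0.675, 0.001, 0.001]
contact_force: [-2.3, -2.0, 5.9]
opening: 0.131
finger_force: 44.5
```

```bash
python3 edge.py; python3 -c "
from h import *
im=ctrl.read_camera('wrist');save('w7',cv2.resize(im[60:260,150:370],None,fx=3,fy=3,interpolation=cv2.INTER_CUBIC))"
```

```text
edge rows [228.1 227.8 227.4 227.  226.7 226.  225.6 225.1 224.9 224.6 224.2 223.8
 223.1 222.4 222.2] mean 225.26 y 0.1553 F [-0.6 -1.8  5.1] 12.2
```

The edge row has stopped at 225.2, so the stop is touching the green arch. Now I'll tighten the knob clockwise, which is positive tool yaw.

Call:
move_arm(plan=[{"x":0,"y":0,"z":0,"yaw":0.1,"fingers":1},{"x":0,"y":0,"z":0,"yaw":0.2,"fingers":1},{"x":0,"y":0,"z":0,"yaw":0.32,"fingers":1},{"x":0,"y":0,"z":0,"yaw":0.44,"fingers":1},{"x":0,"y":0,"z":0,"yaw":0.56,"fingers":1}], force=60)

```text
time: 12.75
eef_pos: [0.5809, 0.1552, 0.1788]
tcp_rot: [0.897, 0.442, 0.001, 0.001]
contact_force: [0.3, -2.7, 5.3]
opening: 0.125
finger_force: 62.5
```

Call:
move_arm(plan=[{"x":0,"y":0,"z":0,"yaw":0.1,"fingers":1},{"x":0,"y":0,"z":0,"yaw":0.2,"fingers":1},{"x":0,"y":0,"z":0,"yaw":0.3,"fingers":1},{"x":0,"y":0,"z":0,"yaw":0.4,"fingers":1},{"x":0,"y":0,"z":0,"yaw":0.5,"fingers":1}])

```text
time: 13.25
eef_pos: [0.5811, 0.1549, 0.1789]
tcp_rot: [0.978, 0.207, 0.002, 0.001]
contact_force: [-0.0, -3.4, 4.3]
opening: 0.126
finger_force: 62.5
```

```bash
cat > st.py <<'E'
from h import *
s=ctrl.get_state();print(s['time'],s['eef_pos'],togo([.58,.155,.178],0),'T',s['wrist_torque'].round(2),'F',s['contact_force'].round(1),s['opening'],s['qpos'][5])
E
python3 st.py
```

```text
13.25 [0.58109332 0.15487887 0.17888884] [array([-0.001 , -0.0006,  0.0009]), 'toolY dir deg', np.float64(-66.07), 'tool yaw', np.float64(-1.1532)] T [-0.57 -0.02  0.13] F [-0.  -3.4  4.3] 0.12638503124999276 1.246449169414532
```

Tool is at 66°, so the end at 1.4 rad (80°) lies about 0.25 rad further. I'll go on in small steps and watch the torque.

Call:
move_arm(plan=[{"x":0,"y":0,"z":0,"yaw":0.06,"fingers":1},{"x":0,"y":0,"z":0,"yaw":0.12,"fingers":1},{"x":0,"y":0,"z":0,"yaw":0.18,"fingers":1},{"x":0,"y":0,"z":0,"yaw":0.24,"fingers":1},{"x":0,"y":0,"z":0,"yaw":0.24,"fingers":1}])

```text
time: 13.75
eef_pos: [0.5812, 0.1547, 0.179]
tcp_rot: [0.996, 0.09, 0.002, 0.001]
contact_force: [0.9, -2.5, 4.9]
opening: 0.122
finger_force: 62.6
```

```bash
python3 st.py
```

```text
13.75 [0.58117186 0.15469336 0.17897767] [array([-0.0011, -0.0005,  0.001 ]), 'toolY dir deg', np.float64(-79.66), 'tool yaw', np.float64(-1.3903)] T [-0.62  0.02 -0.02] F [ 0.9 -2.5  4.9] 0.1223703466628508 1.4835193761493126
```

Call:
move_arm(plan=[{"x":0,"y":0,"z":0,"yaw":0.03,"fingers":1},{"x":0,"y":0,"z":0,"yaw":0.06,"fingers":1},{"x":0,"y":0,"z":0,"yaw":0.06,"fingers":1},{"x":0,"y":0,"z":0,"yaw":0.06,"fingers":1}])

```text
time: 14.15
eef_pos: [0.5811, 0.1547, 0.179]
tcp_rot: [0.998, 0.063, 0.002, 0.001]
contact_force: [0.5, -2.8, 6.2]
opening: 0.128
finger_force: 63.1
```

```bash
python3 st.py
```

```text
14.15 [0.58112909 0.15466552 0.17896097] [array([-0.0011, -0.0005,  0.001 ]), 'toolY dir deg', np.float64(-82.81), 'tool yaw', np.float64(-1.4453)] T [-0.59 -0.    0.78] F [ 0.5 -2.8  6.2] 0.12767345557450266 1.539367226250669
```

Call:
move_arm(plan=[{"x":0,"y":0,"z":0,"yaw":0.03,"fingers":1},{"x":0,"y":0,"z":0,"yaw":0.06,"fingers":1},{"x":0,"y":0,"z":0,"yaw":0.06,"fingers":1},{"x":0,"y":0,"z":0,"yaw":0.06,"fingers":1}])

```text
time: 14.55
eef_pos: [0.5811, 0.1547, 0.179]
tcp_rot: [0.999, 0.035, 0.002, 0.002]
contact_force: [0.2, -3.5, 5.4]
opening: 0.13
finger_force: 71.4
```

```bash
python3 st.py
```

```text
14.55 [0.58109683 0.15468751 0.1790192 ] [array([-0.0011, -0.0004,  0.001 ]), 'toolY dir deg', np.float64(-86.02), 'tool yaw', np.float64(-1.5014)] T [-0.55  0.02  1.59] F [ 0.2 -3.5  5.4] 0.12952297799487394 1.5963772712698259
```

Torque about the tool axis rose to 1.6 N m with hardly any further knob turn, so the knob is at its end. Release and back off.

Call:
move_arm(plan=[{"x":0,"y":0,"z":0,"yaw":0,"fingers":0.7},{"x":0,"y":0,"z":0,"yaw":0,"fingers":0.6},{"x":0,"y":0,"z":0,"yaw":0,"fingers":0.6},{"x":0,"y":0,"z":-0.01,"yaw":0,"fingers":0.6},{"x":0,"y":0,"z":-0.03,"yaw":0,"fingers":0.6}])

```text
time: 15.05
eef_pos: [0.5785, 0.1551, 0.2061]
tcp_rot: [1.0, 0.03, -0.003, -0.0]
contact_force: [0.6, -0.8, 0.3]
opening: 0.403
finger_force: 0.0
```

Call:
move_arm(plan=[{"x":0,"y":0,"z":-0.04,"yaw":0,"fingers":0.6},{"x":0,"y":0,"z":-0.08,"yaw":0,"fingers":0.6},{"x":-0.03,"y":0,"z":-0.1,"yaw":0,"fingers":0.6},{"x":-0.06,"y":0,"z":-0.1,"yaw":0,"fingers":0.6},{"x":-0.06,"y":0,"z":-0.1,"yaw":0,"fingers":0.6}])

```text
time: 15.55
eef_pos: [0.518, 0.1517, 0.3096]
tcp_rot: [1.0, 0.031, 0.001, -0.0]
contact_force: [0.4, 0.3, -1.5]
opening: 0.401
finger_force: 0.0
```

```bash
python3 st.py; python3 -c "
from h import *
a=ctrl.read_camera('wrist');b=ctrl.read_camera('top');c=ctrl.read_camera('scene')
q=lambda i,f:cv2.resize(i,None,fx=f,fy=f,interpolation=cv2.INTER_CUBIC)
A=a;B=q(b[150:278,130:400],1.0);C=q(c[100:270,100:356],1.5)
W=np.zeros((590,780,3),np.uint8);W[:384,:512]=A;W[384:384+128,512-242:782-242]=B
W[:170,512:768]=c[100:270,100:356]
W[200:360,520:760]=q(c[125:205,230:350],2)
W[390:560,0:260]=q(b[165:205,140:205],4)[:170,:260] if 0 else 0
save('fin',W)"
```

```text
15.55 [0.51799484 0.15174747 0.30959179] [array([0.0619, 0.0006, 0.1317]), 'toolY dir deg', np.float64(-86.5), 'tool yaw', np.float64(-1.5096)] T [ 0.    0.01 -0.07] F [ 0.4  0.3 -1.5] 0.4009208673095162 1.60619499230441
```

View pics/fin.png

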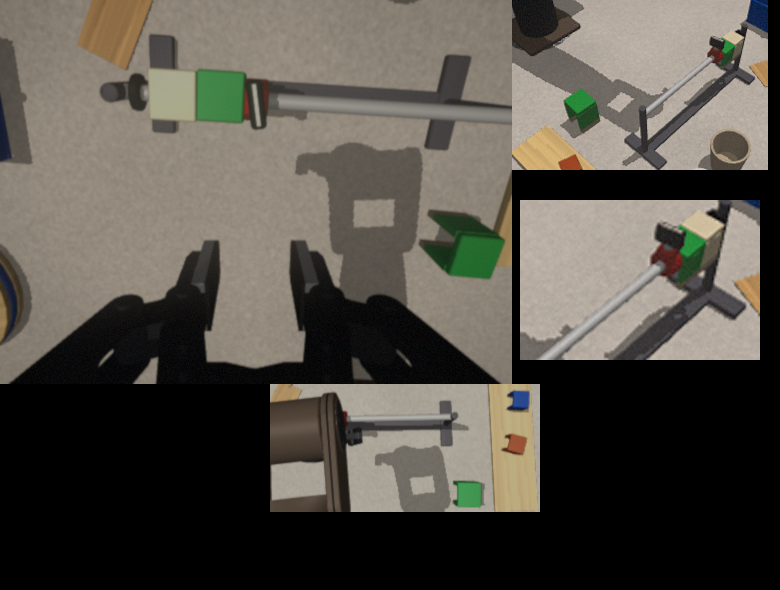

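The final view shows cream, green and stop side by side on the bar at (172,95), (220,96) and (256,100), with the knob turned across. I'll check the knob's angle by casting its white line.

```bash
python3 -c "
from h import *
im,K,T=shot('wrist')
hsv=cv2.cvtColor(im,cv2.COLOR_RGB2HSV)[78:132,240:274]
m=cv2.inRange(hsv,(0,0,135),(180,60,255)); 
n,l,st,ce=cv2.connectedComponentsWithStats(m)
for i in range(1,n):
  if st[i,4]<40: continue
  p=np.argwhere(l==i)[:,::-1]+[240,78];w=ray(p,.204,K,T)[:,:2]
  v=cv2.fitLine(w.astype(np.float32),cv2.DIST_L2,0,.01,.01).ravel()
  print(st[i],w.mean(0),np.degrees(np.arctan2(v[1],v[0])), np.ptp(w,0))
"
```

```text
[ 7  0 27  4 83] [0.60107563 0.15086379] -88.80047 [0.00231187 0.01847463]
[ 12  10   8  41 148] [0.58063451 0.15417759] 10.6864805 [0.02823193 0.00683872]
[ 26  41   8  13 101] [0.56925176 0.1428215 ] 2.744999 [0.00908614 0.00572102]
[ 0 46 11  8 67] [0.56597525 0.16111606] -80.150925 [0.00546482 0.00754976]
```

The knob has turned about 79°, which matches the 1.4 rad end. Handing in.

```bash
python3 -c "
from plant import ctrl
print(ctrl.sign_off())"
```

```text
the job is handed in; nothing more can be done
None
```

The green arch hangs on the bar right beside the cream one, the red stop was slid up until it touched it, and the knob was then tightened clockwise to its end; I handed the job in at about 16 s with nothing else moved.

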